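# Stack a connector tray onto the docked base tray

### The job

Pick up the carry tray by its handle, lower it gently onto the base tray that stands in the dock so that its four corner lugs go into the four sockets, press it down until both side clips snap over its beads and it sits fully home and level, then let go. Where along the dock's rails the base tray is braked is not measured, so feel for the sockets; keep the tray level, do not drop it, knock it or lean on it hard, and leave the cup, bin, red block and screwdriver alone.

Things in the scene. Friction and masses are not known exactly. Their poses are not given: they have to be found in the camera images.
- carry_tray: Loose blue tray, 176 (x) by 124 (y) mm, 0.3-0.65 kg, steel connector shells fixed in it. Origin: its centre at the level of the lug tips, z up. Stands on four round lugs, 13 mm thick, 18 mm long, last 2 mm tapering to 11 mm, at x = +-74, y = +-47 mm. Floor underside z = 18, wall tops z = 51 mm, shells lower. Same after a half turn.
- handle (a point): Middle of the carry tray's handle, 82 mm above the tray's origin: a straight bar along the tray's x, 100 mm long, 14 mm wide (y), 20 mm high (z = 72 to 92 mm), on two posts at x = +-45 mm. Grip it across y. Beside it all is free down to z = 51 mm.
- bead (a point): Centre of the round bead (radius 5 mm, 54 mm long in x) on one long side of the carry tray, at y = +62, z = 24 mm; its twin is at y = -62 mm. The clips snap over the beads.
- dock: Fixed aluminium dock, 290 (x) by 170 (y) mm. Origin: centre of its underside, z up, rails along x. Holds the blue base tray (200 by 130 mm, 45 high, no handle, shells fixed in it): centred in y, parallel, floor at z = 8 mm, but braked at an unmeasured place along the rails: its centre is anywhere from x = +5 to +30 mm, and it does not slide.
- rim_level (a point): Point 53 mm above the dock's origin: height of the flat tops of the base tray's four corner bosses (62 by 36 mm). Each has a square socket, 15 by 15 mm, 20 mm deep, open to the top, at x = +-74, y = +-47 mm from the base tray's (unmeasured) centre. Lugs that miss stand on the bosses: tray origin at this height. The base tray's shells stay lower.
- clip_level (a point): Nose of one of two sprung steel clips on the base tray's long sides (radius 5 mm, 50 mm long in x; y = +-70, z = 65 mm in the dock's frame; their x moves with the base tray, this point does not). The beads meet them about 12 mm above home; the two then resist with about 10 to 15 N, more than the tray weighs, give way outwards, and snap over the beads about 6 mm above home.
- home_level (a point): Point 35 mm above the dock's origin: height of the carry tray's origin when fully home, its floor lying on the four bosses. This point is at the dock's x = 0; home lies 5 to 30 mm further in the dock's +x, wherever the base tray stands.
- cup: Bystander: clear plastic cup, 64 mm wide, 45 mm high, loose. Origin: centre of its underside.
- bin: Bystander: open blue bin, 100 by 75 by 50 mm, loose. Origin: centre of its underside.
- red_block: Bystander: red slab with white discs on top, 160 by 110 by 45 mm, loose. Origin: centre of its underside.
- driver: Bystander: screwdriver lying on the bench, loose. Origin: under its middle.

How it is judged:
By the outcome, as a careful person would: the job done as asked, in the order asked, and still so for the second after the job is handed in, with the robot touching nothing.
It also fails if it takes over 70 s, if anything falls off the work surface, if the arm or the gripper's body presses on something with over 40 N, if the wrist force passes 120 N, or if a joint passes its speed limit or range.

### The arm

A 7-joint arm with a two-finger parallel gripper is mounted at the origin on the work surface. World frame = base frame: x ahead of the robot, y to its left, z up, the work surface at z = 0. Lengths are in m, angles in rad, forces in N, time in s.
With the tool pointing down it reaches from about 0.4 to 0.875 m from the base axis. Payload 6.5 kg.
Tool frame: the origin (TCP) lies on the centre line of the jaws, within the pads' length; the fingertips stand 8 mm ahead of it and the grasp point (between the pads) lies 11 mm behind it; z points along the fingers, y is the line along which they close (so a half turn about z gives the same grasp; the last joint's range is limited). The gripper opens to 85 mm and grips with 20 to 120 N. Pads are 22 mm wide; open, the fingers measure 114 mm over their backs; the gripper's body (76 mm by 85 mm) begins 54 mm behind the grasp point. The pads swing forward as they close: fully open they stand 13 mm farther back than shut.
Start: joints at [1.042, 0.536, -0.004, 1.538, 0.003, 1.067, -0.071], TCP at [0.29, -0.582, 0.239] pointing down, gripper open.
Joint ranges: [-2.7, 2.7], [-0.37, 2.16], [-1.27, 1.26], [0.24, 2.4], [-1.31, 4.45], [0.19, 1.91], [-2.76, 2.76]. Speed limits (rad/s): [2.39, 2.39, 3.14, 3.14, 3.14, 3.14, 3.14].

### API

Orientations are given as a unit quaternion [w, x, y, z].
In Python, from plant import manip gives the robot as it stands.
- The arm moves only by the tool servo_tool, never from a script. Its argument "deltas" is a list of rows, each an object of numbers: "tx", "ty", "tz": the shift along the tool's x, y, z scaled (see below); "wx", "wy", "wz": the turn, a rotation vector about the tool's x, y, z scaled (see below). A call has 1 to 8 rows; each row is the pose to reach, as a shift and turn from the pose commanded when the call began, along the tool's axes at that moment, turning the shorter way round; what a row does not reach only later rows make up. The controller multiplies each number of a shift by 40 cm and each number of a turn by 360 degrees. A row lasts 1/10 s, in which the tool goes at most 50 mm and 8.59 degrees, less where a joint would pass 70% of its speed; a pose out of reach is approached as far as the arm can. A call with a number of a shift or a turn outside -1 to 1 is refused whole. A call with a gripper value outside its range is refused whole. "jaw" is the finger opening in mm, from 0 to 85.4, set as the call begins (left out, the last holds). The fingers move at their own pace and stop on an object; "force" is the grip in N (left out, the last holds). Time passes only in rows, so rows that repeat a pose let the fingers close. It gives the time, the measured TCP pose, the force, the opening and the grip force at its end, in the units of the state.
- manip.observe(): the state, without advancing time (a new reading comes with each control period).
- manip.capture(name): name is "scene" or "top"; returns the picture (420x560x3 uint8, red, green, blue); there is no depth.
- manip.camera_params(name): a dict with "fx", "fy", "cx", "cy" (pixels), "k1" (the pictures are not rectified: a ray, as slopes to the right and down, at radius r is drawn at 1 + k1 r^2 times it, then the intrinsics apply), "R" (3x3) and "t" (3): a world point X has camera coordinates R X + t. Camera axes: x right, y down, z forward; pixel columns grow to the right and rows downward; lengths in m; the calibration is good to about 2 mm. A picture is of the moment at which its call begins. camera_params takes no time and is no camera call.
- manip.finish_job(): hands the job in; it is judged then, once.
Trained networks look in the newest picture that a camera, given by its name, has taken for a name from the list of things; names that differ only in an ending like _2 or _b are one class to them, and where a whole thing is asked for, a point or a joint stands for the part that bears it (a point fixed in the world has none). Each returns a list of dicts, best first, with "confidence" (0 to 1); they miss things now and then, are a little off and sometimes report something else, mostly with a low value. They report only what shows in the picture. A call takes as long as a camera call.
- manip.look_for(camera, label): "xy" ([column, row] in pixels, amid what is visible of it).
- manip.regions_of(camera, label): "mask" (420x560 bool, what is visible of it) and "xy" ([column, row] in pixels, amid what is visible of it).
The state is a dict: "clock": time; "joint_pos": joint angles; "qvel": joint speeds; "joint_efforts": joint torques, N m; "eef_pos": TCP position; "eef_rot": TCP orientation; "force": force on the tool from outside, world axes, zero at the start; "wrist_torque": the same for the moment, N m; "opening": opening from 0.0 (shut) to 1.0 (fully open); "grip_force": force on a finger pad.
Only numpy, scipy, OpenCV 4.12 (cv2) and the standard library are available. Lean on these libraries where they do the work, as an engineer would, in place of code of your own. Each camera call takes 0.05 s, during which the arm holds its last target. There are 200 camera calls.

## Working session

There is one attempt and no reset: what is moved stays moved. The work goes in short steps, Python scripts to look and compute and a tool call to move; the robot and the scene stay as the last step left them, time stands still between calls to the robot, and variables do not carry over. Pictures are saved under pics/ and viewed, at most 10 in all, crops included, and the job is handed in when it is done.

Besides the shell and the picture viewer there is one more tool, called after "Request:" as name(argument=value, ...) on one line, values as JSON. servo_tool: Moves the arm, as the interface text tells. Its arguments: {"type":"object","properties":{"deltas":{"type":"array"},"jaw":{"type":"number"},"force":{"type":"number"}},"required":["deltas"]}

```bash
mkdir -p pics
cat > h.py <<'E'
import numpy as np, cv2
from plant import manip
def proj(c,X):
    p=manip.camera_params(c); X=np.atleast_2d(X)
    q=X@np.array(p["R"]).T+np.array(p["t"]); s=q[:,:2]/q[:,2:]
    s=s*(1+p["k1"]*(s**2).sum(1,keepdims=True))
    return s*[p["fx"],p["fy"]]+[p["cx"],p["cy"]]
def unproj(c,uv,z):
    p=manip.camera_params(c); d=(np.atleast_2d(uv)-[p["cx"],p["cy"]])/[p["fx"],p["fy"]]
    s=d.copy()
    for _ in range(20): s=d/(1+p["k1"]*(s**2).sum(1,keepdims=True))
    R=np.array(p["R"]);t=np.array(p["t"]); o=-R.T@t
    r=np.c_[s,np.ones(len(s))]@R
    return o+r*((z-o[2])/r[:,2:])
def save(c,n):
    im=manip.capture(c); cv2.imwrite(f"pics/{n}.png",im[:,:,::-1]); return im
E
python3 - <<'E'
from h import *
for c in("scene","top"):
    save(c,c+"0")
    p=manip.camera_params(c); print(c,p["fx"],p["k1"],(-np.array(p["R"]).T@np.array(p["t"])).round(3))
    for l in("carry_tray","handle","dock","bead"):
        r=manip.look_for(c,l); print(l,[(np.round(x["xy"],1).tolist(),round(x["confidence"],2)) for x in r[:3]])
o=manip.observe(); print(o)
E
```

```text
scene 420.4774061669637 -0.0011028289440652163 [1.232 0.102 0.965]
carry_tray [([214.3, 205.9], 0.96)]
handle [([213.6, 209.6], 0.93), ([348.3, 253.9], 0.31)]
dock [([344.4, 253.3], 0.93)]
bead [([212.1, 210.7], 0.64)]
top 423.7337080618024 -0.04173938012332743 [ 0.253 -0.023  1.322]
carry_tray [([340.6, 232.9], 0.65)]
handle [([342.7, 234.0], 0.93)]
dock [([219.0, 197.8], 0.69), ([340.2, 233.1], 0.56)]
bead [([342.4, 233.6], 0.97)]
{'clock': 0.5, 'joint_pos': array([ 1.04180074,  0.53641733, -0.0044111 ,  1.53793704,  0.00260496,
        1.06729213, -0.07121034]), 'qvel': array([ 0.00106709, -0.00131544, -0.00166857, -0.00212314,  0.00018136,
        0.00150701,  0.00108294]), 'joint_efforts': array([-5.81780259e-04, -5.82880890e+01,  1.04696352e+00, -2.59215993e+01,
        1.24163096e-02,  2.90561577e-03, -7.72741657e-06]), 'eef_pos': array([ 0.29018533, -0.58159884,  0.23926407]), 'eef_rot': array([-1.89240287e-05,  9.73342397e-01,  2.29356878e-01, -2.01987553e-05]), 'force': array([ 0.20140208, -0.41108292, -0.29175478]), 'wrist_torque': array([0.0018589 , 0.03496919, 0.01001152]), 'grip_force': 0.0, 'opening': 0.9971897735652069}
```

View pics/top0.png

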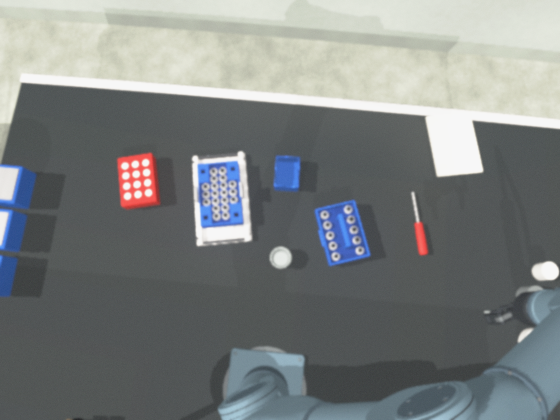

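View pics/scene0.png

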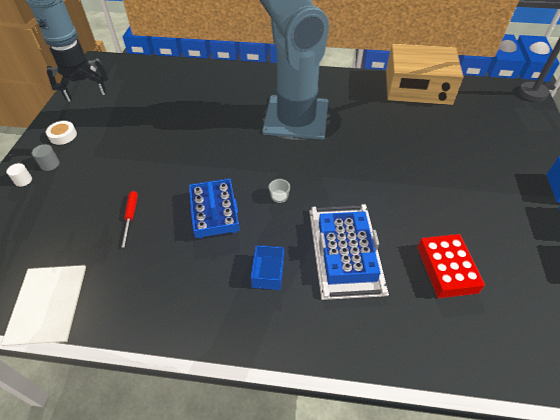

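The top view shows the carry tray at about (342,233) with its handle bar running up-down. The dock is at (221,198), with the base tray nearer the top (far) end. The cup is at (281,257), the bin at (287,172) and the driver at (419,225). Next I'll fit models to the silhouettes.

```bash
cat > fit.py <<'E'
from h import *
from scipy.optimize import minimize
def box(L,W,z0,z1): return [(sx*L/2,sy*W/2,z) for sx in(-1,1) for sy in(-1,1) for z in(z0,z1)]
CARRY=np.array(box(.176,.124,.018,.051)+box(.161,.107,0,.018)+box(.1,.014,.072,.092)+box(.054,.134,.022,.026))
BASE=np.array(box(.2,.13,.008,.053))
def place(m,x,y,a):
    c,s=np.cos(a),np.sin(a); return m@np.array([[c,-s,0],[s,c,0],[0,0,1]]).T+[x,y,0]
def blue(im,uv,r=55):
    h=cv2.cvtColor(im,cv2.COLOR_RGB2HSV); m=((h[...,0]>100)&(h[...,0]<130)&(h[...,1]>120)&(h[...,2]>50)).astype(np.uint8)
    z=np.zeros_like(m); cv2.circle(z,tuple(int(v) for v in uv),r,1,-1); m&=z
    n,l,s,_=cv2.connectedComponentsWithStats(m); k=1+np.argmax(s[1:,4]); m=(l==k).astype(np.uint8)
    p=cv2.findNonZero(m); return cv2.convexHull(p)
def render(hull,S=8):
    z=np.zeros((420*2,560*2),np.uint8); cv2.fillConvexPoly(z,np.round((hull*2+.5)*16).astype(np.int32),255,cv2.LINE_AA,4); return cv2.GaussianBlur(z,(5,5),0).astype(float)/255
def fit(model,hulls,x0):
    T={c:render(h.reshape(-1,2).astype(float)) for c,h in hulls.items()}
    def cost(v):
        e=0
        for c in T:
            hp=cv2.convexHull(proj(c,place(model,*v[:2]*1,v[2])).astype(np.float32)).reshape(-1,2)
            e+=np.abs(render(hp)-T[c]).sum()/T[c].sum()
        return e
    r=minimize(cost,x0,method="Nelder-Mead",options=dict(initial_simplex=np.array([x0]+[np.array(x0)+d for d in np.diag([.012,.012,.06])]),xatol=1e-4,fatol=1e-5))
    return r.x,r.fun
E
python3 - <<'E'
from fit import *
ims={c:manip.capture(c) for c in("scene","top")}
big=[cv2.resize(ims["top"][140:280,170:390],None,fx=3,fy=3,interpolation=cv2.INTER_CUBIC)]
for n,m,uv in(("carry",CARRY,dict(scene=(214,206),top=(342,233))),("base",BASE,dict(scene=(350,250),top=(221,195)))):
    hl={c:blue(ims[c],uv[c]) for c in uv}
    g=unproj("top",[uv["top"]],.04)[0]
    for cs in(["top"],["scene"],["scene","top"]):
        x,f=fit(m,{c:hl[c] for c in cs},np.array([g[0],g[1],0.1 if n=="carry" else 0.]))
        print(n,cs,x.round(4),round(f,4))
    for q in proj("top",place(m,*x)): cv2.circle(big[0],tuple(int(v) for v in ((q-[170,140])*3+1)),2,(255,255,0),-1)
cv2.imwrite("pics/c1.png",big[0][...,::-1])
for c in ims:
  for l in("handle","dock","cup","bin"):
    r=manip.regions_of(c,l)[:1]
    for q in r:
        z=dict(handle=.09,dock=.01,cup=.03,bin=.03)[l]
        b=cv2.findNonZero(q["mask"].astype(np.uint8)); print(c,l,unproj(c,[q["xy"]],z).round(3), cv2.minAreaRect(b), round(q["confidence"],2))
E
```

```text
carry ['top'] [ 0.4804 -0.192   0.3282] 0.0375
carry ['scene'] [ 0.4812 -0.1921  0.3242] 0.0149
carry ['scene', 'top'] [ 0.481  -0.1922  0.3239] 0.053
base ['top'] [0.5698 0.1961 0.2253] 0.1045
base ['scene'] [0.5687 0.196  0.1795] 0.0244
base ['scene', 'top'] [0.569  0.1961 0.1757] 0.1332
scene dock [[0.579 0.201 0.01 ]] ((348.2432556152344, 251.177001953125), (97.32113647460938, 65.92677307128906), 81.98291015625) 0.67
scene cup [[ 0.388 -0.002  0.03 ]] ((279.5, 191.0), (22.0, 19.0), 90.0) 0.65
scene bin [[ 0.648 -0.002  0.03 ]] ((267.529296875, 266.5017395019531), (30.594173431396484, 42.51474380493164), 3.3664605617523193) 0.97
top handle [[ 0.47  -0.185  0.09 ]] ((340.9117736816406, 232.6470947265625), (58.9361572265625, 43.65641403198242), 75.96376037597656) 0.85
top dock [[0.56  0.203 0.01 ]] ((220.63514709472656, 198.68917846679688), (90.47096252441406, 55.223575592041016), 85.42607879638672) 0.88
top cup [[ 0.382 -0.016  0.03 ]] ((279.7500305175781, 256.2500305175781), (19.798988342285156, 20.50609588623047), 45.0) 0.92
top bin [[ 0.658 -0.009  0.03 ]] ((286.0, 172.5), (35.0, 24.0), 90.0) 0.93
```

View pics/c1.png

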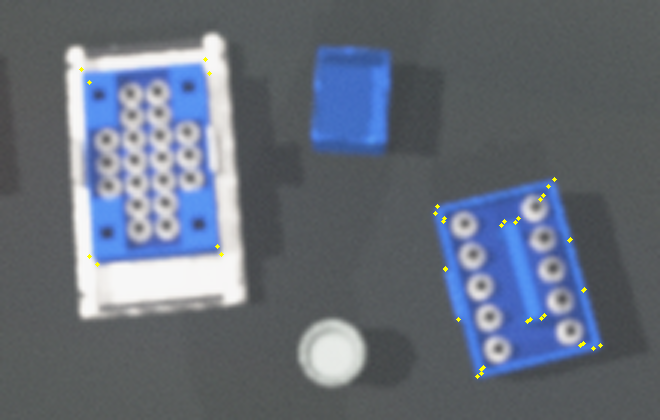

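The crop shows the carry fit aligned with the tray. The base tray's four sockets appear as dark squares at crop (98,95), (188,87), (199,224) and (107,233). I'll localise those in both cameras.

```bash
cat > sock.py <<'E'
from fit import *
from scipy.optimize import least_squares
S=np.array([(sx*.074,sy*.047,.053) for sx in(1,-1) for sy in(1,-1)])
def centroid(im,uv,r=5):
    g=cv2.cvtColor(im,cv2.COLOR_RGB2GRAY).astype(float); u,v=np.round(uv).astype(int)
    p=g[v-r:v+r+1,u-r:u+r+1]; w=np.clip(np.median(p)-8-p,0,None); yy,xx=np.mgrid[v-r:v+r+1,u-r:u+r+1]
    w*=np.hypot(xx-uv[0],yy-uv[1])<4.5
    return np.array([(w*xx).sum(),(w*yy).sum()])/w.sum()
if __name__=="__main__":
    ims={c:manip.capture(c) for c in("scene","top")}
    t0=np.array([(98,95),(188,87),(199,224),(107,233)])/3+[170,140]
    t=np.array([centroid(ims["top"],q) for q in t0])[[0,1,3,2]]
    print("top",t.round(1).tolist()); P=unproj("top",t,.053); print(P.round(4).tolist())
    # pose from sockets
    def f(v): return (proj("top",place(S,*v))-t).ravel()
    r=least_squares(f,[.57,.196,.06]); print("top pose",r.x.round(4),np.round(r.fun,2))
    s0=proj("scene",place(S,*r.x)); s=np.array([centroid(ims["scene"],q) for q in s0]); print("scene",s0.round(1).tolist(),s.round(1).tolist())
    r2=least_squares(lambda v:(proj("scene",place(S,*v))-s).ravel(),r.x); print("scene pose",r2.x.round(4),np.round(r2.fun,2))
    im=ims["scene"][195:305,300:400]; big=cv2.resize(im,None,fx=5,fy=5,interpolation=cv2.INTER_CUBIC)
    for q in s0: cv2.circle(big,tuple(int(v) for v in (q-[300,195])*5+2),2,(255,255,0),-1)
    im=ims["scene"][165:255,175:255]; b2=cv2.resize(im,(300,550*300//300)[:1]+(338,),interpolation=cv2.INTER_CUBIC)
    out=np.zeros((550,800,3),np.uint8); out[:,:500]=big; out[:338,500:]=b2
    cv2.imwrite("pics/c2.png",out[...,::-1])
E
python3 sock.py
```

```text
top [[202.4, 171.1], [232.3, 168.3], [205.1, 217.1], [235.7, 214.2]]
[[0.6308, 0.2567, 0.053], [0.6483, 0.1645, 0.053], [0.4857, 0.2289, 0.053], [0.5033, 0.1366, 0.053]]
top pose [0.567  0.1967 0.1893] [-0.02 -0.03  0.03 -0.09 -0.01  0.07 -0.    0.05]
scene [[371.5, 263.0], [334.7, 265.0], [360.8, 217.6], [327.0, 219.3]] [[371.3, 264.3], [334.5, 266.4], [360.8, 218.5], [326.8, 220.3]]
scene pose [0.5707 0.1964 0.1889] [ 0.01 -0.06  0.01 -0.14 -0.04  0.16  0.02  0.08]
```

View pics/c2.png

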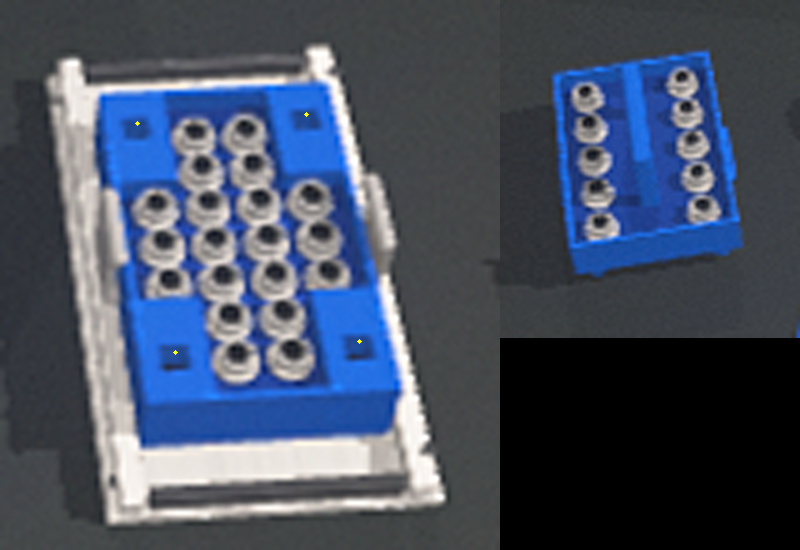

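The scene view confirms the base tray at about (0.569, 0.1965), yaw 0.189, and the carry tray at (0.481, -0.192), yaw 0.324. Now I'll work out the moves.

```bash
cat > go.py <<'E'
import sys
from h import *
from scipy.spatial.transform import Rotation as R
# target x y z yaw(of tool x) -> servo numbers
def st():
    o=manip.observe(); q=o["eef_rot"]; return o,R.from_quat([q[1],q[2],q[3],q[0]])
if __name__=="__main__":
    o,r=st(); a=np.array([float(v) for v in sys.argv[1:5]])
    rt=R.from_euler("z",a[3])*R.from_euler("x",np.pi)
    d=r.inv().apply(a[:3]-o["eef_pos"]); w=(r.inv()*rt).as_rotvec()
    print("t",(d/.4).round(5),"w",(w/2/np.pi).round(5),"clock",o["clock"],"F",o["force"].round(2),"T",o["wrist_torque"].round(2))
    print("pos",o["eef_pos"].round(4),"tool x yaw",np.arctan2(*r.apply([1,0,0])[[1,0]]).round(4),"tilt",r.apply([0,0,1]).round(4),"j",o["joint_pos"].round(2))
E
python3 go.py .481 -.192 .16 .324
```

```text
t [ 0.86173 -0.65857  0.19821] w [-1.000e-05  1.000e-05  2.209e-02] clock 1.1 F [-0.3   0.88  0.59] T [ 0.04 -0.01 -0.05]
pos [ 0.2902 -0.5816  0.2393] tool x yaw 0.4628 tilt [-1.e-04  0.e+00 -1.e+00] j [ 1.04  0.54 -0.    1.54  0.    1.07 -0.07]
```

Request:
servo_tool(deltas=[{"tx": 0.08, "ty": -0.06, "tz": 0.02, "wz": 0.002}, {"tx": 0.19, "ty": -0.145, "tz": 0.044, "wz": 0.005}, {"tx": 0.3, "ty": -0.23, "tz": 0.07, "wz": 0.008}, {"tx": 0.41, "ty": -0.315, "tz": 0.094, "wz": 0.011}, {"tx": 0.52, "ty": -0.4, "tz": 0.12, "wz": 0.014}, {"tx": 0.63, "ty": -0.48, "tz": 0.145, "wz": 0.017}, {"tx": 0.74, "ty": -0.565, "tz": 0.17, "wz": 0.02}, {"tx": 0.81, "ty": -0.62, "tz": 0.187, "wz": 0.0221}], jaw=85, force=80)

```text
validation failed for argument at $.de...
```

Request:
servo_tool(deltas=[{"tx": 0.04, "ty": -0.03, "tz": 0.008}, {"tx": 0.0517, "ty": -0.0386, "tz": 0.0112}, {"tx": 0.0517, "ty": -0.0386, "tz": 0.0112}])

```text
validation failed for argument at $.de...
```

```bash
python3 go.py .481 -.192 .071 .324
```

```text
t [ 0.86173 -0.65856  0.42071] w [-1.000e-05  1.000e-05  2.209e-02] clock 1.1 F [-0.3   0.88  0.59] T [ 0.04 -0.01 -0.05]
pos [ 0.2902 -0.5816  0.2393] tool x yaw 0.4628 tilt [-1.e-04  0.e+00 -1.e+00] j [ 1.04  0.54 -0.    1.54  0.    1.07 -0.07]
```

Request:
servo_tool(deltas=[{"tx": 0.08, "ty": -0.06, "tz": 0.02, "wx": 0, "wy": 0, "wz": 0.002}, {"tx": 0.19, "ty": -0.145, "tz": 0.044, "wx": 0, "wy": 0, "wz": 0.005}, {"tx": 0.3, "ty": -0.23, "tz": 0.07, "wx": 0, "wy": 0, "wz": 0.008}, {"tx": 0.41, "ty": -0.315, "tz": 0.094, "wx": 0, "wy": 0, "wz": 0.011}, {"tx": 0.52, "ty": -0.4, "tz": 0.12, "wx": 0, "wy": 0, "wz": 0.014}, {"tx": 0.63, "ty": -0.48, "tz": 0.145, "wx": 0, "wy": 0, "wz": 0.017}, {"tx": 0.74, "ty": -0.565, "tz": 0.17, "wx": 0, "wy": 0, "wz": 0.02}, {"tx": 0.81, "ty": -0.62, "tz": 0.187, "wx": 0, "wy": 0, "wz": 0.0221}], jaw=85, force=80)

```text
clock: 1.9
eef_pos: [0.46, -0.2347, 0.1689]
eef_rot: [0.0, 0.987, 0.161, 0.0]
force: [0.5, -0.3, 0.4]
opening: 0.995
grip_force: 0.0
```

```bash
python3 go.py .481 -.192 .071 .324
```

```text
t [ 0.0836  -0.0847   0.24484] w [ 0.00012 -0.00012 -0.00016] clock 1.9 F [ 0.48 -0.3   0.38] T [-0.02 -0.09  0.03]
pos [ 0.46   -0.2347  0.1689] tool x yaw 0.323 tilt [ 1.e-03 -5.e-04 -1.e+00] j [ 0.45  0.41 -0.08  1.95  0.05  0.79 -0.9 ]
```

Request:
servo_tool(deltas=[{"tx": 0.03, "ty": -0.03, "tz": 0, "wx": 0, "wy": 0, "wz": 0}, {"tx": 0.0459, "ty": -0.0454, "tz": 0, "wx": 0, "wy": 0, "wz": 0}, {"tx": 0.0459, "ty": -0.0454, "tz": 0.03, "wx": 0, "wy": 0, "wz": 0}, {"tx": 0.0459, "ty": -0.0454, "tz": 0.08, "wx": 0, "wy": 0, "wz": 0}, {"tx": 0.0459, "ty": -0.0454, "tz": 0.1, "wx": 0, "wy": 0, "wz": 0}, {"tx": 0.0459, "ty": -0.0454, "tz": 0.1, "wx": 0, "wy": 0, "wz": 0}])

```text
clock: 2.5
eef_pos: [0.469, -0.2145, 0.1275]
eef_rot: [-0.0, 0.987, 0.16, -0.001]
force: [0.3, 0.3, -0.2]
opening: 0.996
grip_force: 0.0
```

```bash
python3 go.py .481 -.192 .071 .324; python3 -c "
from h import *
save('scene','s1')
im=cv2.imread('pics/s1.png')[120:260,150:310]; cv2.imwrite('pics/s1c.png',cv2.resize(im,None,fx=4,fy=4))"
```

```text
t [ 0.04661 -0.04372  0.14115] w [-0.00021  0.00043 -0.00039] clock 2.5 F [ 0.29  0.27 -0.19] T [-0.01 -0.02 -0.01]
pos [ 0.469  -0.2145  0.1275] tool x yaw 0.3215 tilt [-3.e-03  4.e-04 -1.e+00] j [ 0.41  0.47 -0.08  1.97  0.06  0.7  -0.96]
```

View pics/s1c.png

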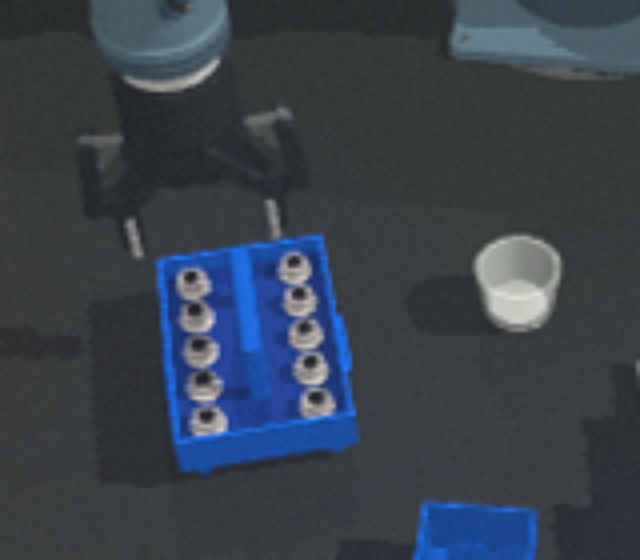

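The picture shows the open gripper still short of the tray and above it, with nothing touched. I'll correct from the measured pose.

Request:
servo_tool(deltas=[{"tx": 0.0466, "ty": -0.0437, "tz": 0, "wx": 0, "wy": 0, "wz": 0}, {"tx": 0.0466, "ty": -0.0437, "tz": 0, "wx": 0, "wy": 0, "wz": 0}, {"tx": 0.0466, "ty": -0.0437, "tz": 0, "wx": 0, "wy": 0, "wz": 0}, {"tx": 0.0466, "ty": -0.0437, "tz": 0, "wx": 0, "wy": 0, "wz": 0}])

```text
clock: 2.95
eef_pos: [0.4826, -0.1919, 0.1293]
eef_rot: [0.0, 0.987, 0.161, 0.0]
force: [-0.1, 0.3, 0.0]
opening: 0.995
grip_force: 0.0
```

```bash
python3 go.py .481 -.192 .071 .324
```

```text
t [-0.00385 -0.00105  0.14565] w [ 0.00013 -0.      -0.00018] clock 2.95 F [-0.07  0.32  0.03] T [-0.04  0.03 -0.01]
pos [ 0.4826 -0.1919  0.1293] tool x yaw 0.3229 tilt [ 3.e-04 -8.e-04 -1.e+00] j [ 0.36  0.47 -0.09  1.96  0.06  0.7  -1.01]
```

Request:
servo_tool(deltas=[{"tx": -0.003, "ty": -0.001, "tz": 0.04, "wx": 0, "wy": 0, "wz": 0}, {"tx": -0.003, "ty": -0.001, "tz": 0.09, "wx": 0, "wy": 0, "wz": 0}, {"tx": -0.003, "ty": -0.001, "tz": 0.13, "wx": 0, "wy": 0, "wz": 0}, {"tx": -0.003, "ty": -0.001, "tz": 0.145, "wx": 0, "wy": 0, "wz": 0}, {"tx": -0.003, "ty": -0.001, "tz": 0.145, "wx": 0, "wy": 0, "wz": 0}, {"tx": -0.003, "ty": -0.001, "tz": 0.145, "wx": 0, "wy": 0, "wz": 0}])

```text
clock: 3.55
eef_pos: [0.4819, -0.1913, 0.0715]
eef_rot: [0.0, 0.987, 0.161, 0.0]
force: [0.2, -0.5, 0.4]
opening: 0.994
grip_force: 0.0
```

```bash
python3 go.py .481 -.192 .071 .324
```

```text
t [-0.00259  0.00094  0.00121] w [ 1.1e-04 -9.0e-05 -9.0e-05] clock 3.55 F [ 0.17 -0.49  0.36] T [-0.02 -0.04  0.01]
pos [ 0.4819 -0.1913  0.0715] tool x yaw 0.3234 tilt [ 8.e-04 -5.e-04 -1.e+00] j [ 0.35  0.57 -0.08  1.99  0.08  0.58 -1.03]
```

Request:
servo_tool(deltas=[{"tx": 0, "ty": 0, "tz": 0, "wx": 0, "wy": 0, "wz": 0}, {"tx": 0, "ty": 0, "tz": 0, "wx": 0, "wy": 0, "wz": 0}, {"tx": 0, "ty": 0, "tz": 0, "wx": 0, "wy": 0, "wz": 0}, {"tx": 0, "ty": 0, "tz": 0, "wx": 0, "wy": 0, "wz": 0}, {"tx": 0, "ty": 0, "tz": 0, "wx": 0, "wy": 0, "wz": 0}, {"tx": 0, "ty": 0, "tz": 0, "wx": 0, "wy": 0, "wz": 0}, {"tx": 0, "ty": 0, "tz": 0, "wx": 0, "wy": 0, "wz": 0}, {"tx": 0, "ty": 0, "tz": 0, "wx": 0, "wy": 0, "wz": 0}], jaw=0, force=80)

```text
clock: 4.35
eef_pos: [0.4819, -0.1912, 0.071]
eef_rot: [0.0, 0.987, 0.161, 0.0]
force: [0.3, -2.7, 0.2]
opening: 0.147
grip_force: 79.6
```

Request:
servo_tool(deltas=[{"tx": 0, "ty": 0, "tz": 0, "wx": 0, "wy": 0, "wz": 0}, {"tx": 0, "ty": 0, "tz": 0, "wx": 0, "wy": 0, "wz": 0}, {"tx": 0, "ty": 0, "tz": 0, "wx": 0, "wy": 0, "wz": 0}])

```text
clock: 4.65
eef_pos: [0.4819, -0.1912, 0.0711]
eef_rot: [0.0, 0.987, 0.161, 0.0]
force: [2.1, -2.9, 1.1]
opening: 0.149
grip_force: 79.7
```

```bash
python3 go.py .481 -.192 .071 .324
```

```text
t [-0.0027   0.00113  0.00016] w [ 1.2e-04 -8.0e-05 -5.0e-05] clock 4.65 F [ 2.15 -2.94  1.07] T [-0.69 -0.25 -0.06]
pos [ 0.4819 -0.1912  0.0711] tool x yaw 0.3237 tilt [ 7.e-04 -6.e-04 -1.e+00] j [ 0.35  0.57 -0.08  1.99  0.08  0.58 -1.03]
```

Gripped. Lift gently.

Request:
servo_tool(deltas=[{"tx": 0, "ty": 0, "tz": -0.01, "wx": 0, "wy": 0, "wz": 0}, {"tx": 0, "ty": 0, "tz": -0.03, "wx": 0, "wy": 0, "wz": 0}, {"tx": 0, "ty": 0, "tz": -0.07, "wx": 0, "wy": 0, "wz": 0}, {"tx": 0, "ty": 0, "tz": -0.13, "wx": 0, "wy": 0, "wz": 0}, {"tx": 0, "ty": 0, "tz": -0.19, "wx": 0, "wy": 0, "wz": 0}, {"tx": 0, "ty": 0, "tz": -0.23, "wx": 0, "wy": 0, "wz": 0}, {"tx": 0, "ty": 0, "tz": -0.25, "wx": 0, "wy": 0, "wz": 0}, {"tx": 0, "ty": 0, "tz": -0.25, "wx": 0, "wy": 0, "wz": 0}])

```text
clock: 5.45
eef_pos: [0.4816, -0.1905, 0.1715]
eef_rot: [0.0, 0.987, 0.161, 0.0]
force: [1.0, -0.6, -6.2]
opening: 0.152
grip_force: 78.7
```

Request:
servo_tool(deltas=[{"tx": 0, "ty": 0, "tz": -0.02, "wx": 0, "wy": 0, "wz": 0}, {"tx": 0, "ty": 0, "tz": -0.05, "wx": 0, "wy": 0, "wz": 0}, {"tx": 0, "ty": 0, "tz": -0.06, "wx": 0, "wy": 0, "wz": 0}, {"tx": 0, "ty": 0, "tz": -0.06, "wx": 0, "wy": 0, "wz": 0}])

```text
clock: 5.85
eef_pos: [0.4821, -0.191, 0.1956]
eef_rot: [0.0, 0.987, 0.161, 0.001]
force: [-0.9, -0.3, -6.3]
opening: 0.151
grip_force: 78.7
```

```bash
python3 go.py .5695 .1968 .195 .189
```

```text
t [ 0.51564 -0.84944  0.00142] w [ 0.00013 -0.0002   0.02148] clock 5.85 F [-0.94 -0.28 -6.29] T [-0.03 -0.07  0.01]
pos [ 0.4821 -0.191   0.1956] tool x yaw 0.324 tilt [ 1.4e-03 -5.0e-04 -1.0e+00] j [ 0.37  0.37 -0.09  1.92  0.05  0.85 -1.  ]
```

Request:
servo_tool(deltas=[{"tx": 0.02, "ty": -0.03, "tz": 0, "wx": 0, "wy": 0, "wz": 0.001}, {"tx": 0.06, "ty": -0.1, "tz": 0, "wx": 0, "wy": 0, "wz": 0.003}, {"tx": 0.115, "ty": -0.19, "tz": 0, "wx": 0, "wy": 0, "wz": 0.005}, {"tx": 0.17, "ty": -0.28, "tz": 0, "wx": 0, "wy": 0, "wz": 0.008}, {"tx": 0.225, "ty": -0.37, "tz": 0, "wx": 0, "wy": 0, "wz": 0.01}, {"tx": 0.28, "ty": -0.46, "tz": 0, "wx": 0, "wy": 0, "wz": 0.012}, {"tx": 0.32, "ty": -0.53, "tz": 0, "wx": 0, "wy": 0, "wz": 0.014}, {"tx": 0.34, "ty": -0.56, "tz": 0, "wx": 0, "wy": 0, "wz": 0.015}])

```text
clock: 6.65
eef_pos: [0.5391, 0.0697, 0.1946]
eef_rot: [-0.001, 0.993, 0.117, 0.0]
force: [0.3, -0.5, -6.8]
opening: 0.151
grip_force: 78.7
```

```bash
python3 go.py .5695 .1968 .195 .189
```

```text
t [ 0.14768 -0.29145 -0.00032] w [-3.70e-04 -4.00e-05  7.23e-03] clock 6.65 F [ 0.34 -0.55 -6.83] T [ 0.02 -0.04 -0.  ]
pos [0.5391 0.0697 0.1946] tool x yaw 0.2344 tilt [-2.0e-04  2.3e-03 -1.0e+00] j [-0.08  0.42 -0.16  1.86  0.08  0.87 -1.62]
```

Request:
servo_tool(deltas=[{"tx": 0.03, "ty": -0.06, "tz": 0, "wx": 0, "wy": 0, "wz": 0.002}, {"tx": 0.07, "ty": -0.13, "tz": 0, "wx": 0, "wy": 0, "wz": 0.004}, {"tx": 0.11, "ty": -0.21, "tz": 0, "wx": 0, "wy": 0, "wz": 0.006}, {"tx": 0.135, "ty": -0.265, "tz": 0, "wx": 0, "wy": 0, "wz": 0.007}, {"tx": 0.145, "ty": -0.285, "tz": 0, "wx": 0, "wy": 0, "wz": 0.0072}, {"tx": 0.147, "ty": -0.29, "tz": 0, "wx": 0, "wy": 0, "wz": 0.0072}, {"tx": 0.147, "ty": -0.29, "tz": 0, "wx": 0, "wy": 0, "wz": 0.0072}])

```text
clock: 7.35
eef_pos: [0.5698, 0.1899, 0.1944]
eef_rot: [0.001, 0.996, 0.092, -0.001]
force: [0.1, -0.4, -6.5]
opening: 0.148
grip_force: 78.7
```

```bash
python3 go.py .5695 .1968 .195 .189
cat > car.py <<'E'
from fit import *
import sys
# tray silhouettes: pose of the held tray at known height z
def carry(z,g):
    out=[]
    m=CARRY.copy()[:8]; m[:,2]+=z
    for c in("scene","top"):
        im=manip.capture(c); uv=proj(c,[[g[0],g[1],z+.035]])[0]
        out.append((c,fit(m,{c:blue(im,uv,60)},np.array([*g]))))
    return out
if __name__=="__main__":
    o=manip.observe(); z=o["eef_pos"][2]-.071
    for r in carry(z,[.569,.197,.19]): print(r[0],r[1][0].round(4),round(r[1][1],4))
    for c in("scene","top"): save(c,c+sys.argv[1])
    a=cv2.imread("pics/scene%s.png"%sys.argv[1])[150:310,280:430]; b=cv2.imread("pics/top%s.png"%sys.argv[1])[120:270,150:300]
    cv2.imwrite("pics/x%s.png"%sys.argv[1],np.hstack([cv2.resize(a,(400,427),interpolation=2),cv2.resize(b,(400,427),interpolation=2)]))
E
python3 car.py 2
```

```text
t [ 0.00245 -0.01708 -0.00164] w [ 0.00019  0.0002  -0.00083] clock 7.35 F [ 0.09 -0.36 -6.49] T [-0.11  0.04  0.04]
pos [0.5698 0.1899 0.1944] tool x yaw 0.1838 tilt [-0.001  -0.0014 -1.    ] j [-0.28  0.51 -0.16  1.71  0.1   0.94 -1.87]
scene [0.6263 0.1867 0.125 ] 0.2291
top [0.6293 0.1099 0.4988] 4.6745
```

View pics/x2.png

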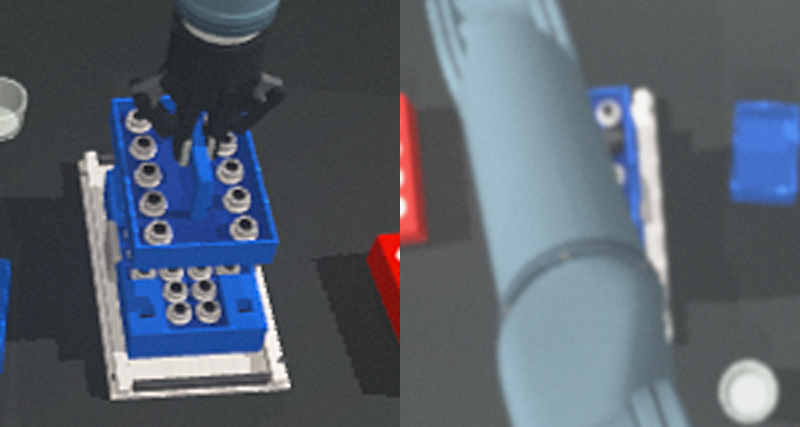

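The tray hangs level above the dock, and the base tray and sockets still show below it. Kinematics are more trustworthy than vision from here, so I'll correct the pose and descend.

Request:
servo_tool(deltas=[{"tx": 0.004, "ty": -0.016, "tz": 0, "wx": 0, "wy": 0, "wz": -0.0008}, {"tx": 0.004, "ty": -0.016, "tz": 0.02, "wx": 0, "wy": 0, "wz": -0.0008}, {"tx": 0.004, "ty": -0.016, "tz": 0.06, "wx": 0, "wy": 0, "wz": -0.0008}, {"tx": 0.004, "ty": -0.016, "tz": 0.1, "wx": 0, "wy": 0, "wz": -0.0008}, {"tx": 0.004, "ty": -0.016, "tz": 0.13, "wx": 0, "wy": 0, "wz": -0.0008}, {"tx": 0.004, "ty": -0.016, "tz": 0.14, "wx": 0, "wy": 0, "wz": -0.0008}, {"tx": 0.004, "ty": -0.016, "tz": 0.14, "wx": 0, "wy": 0, "wz": -0.0008}, {"tx": 0.004, "ty": -0.016, "tz": 0.14, "wx": 0, "wy": 0, "wz": -0.0008}])

```text
clock: 8.35
eef_pos: [0.5709, 0.198, 0.1394]
eef_rot: [-0.0, 0.996, 0.095, 0.0]
force: [0.5, -1.1, -5.5]
opening: 0.151
grip_force: 78.6
```

```bash
python3 go.py .5702 .1967 .124 .189
```

```text
t [-0.00243  0.00287  0.03852] w [-3.0e-05 -1.6e-04  8.0e-05] clock 8.35 F [ 0.47 -1.08 -5.52] T [ 0.03 -0.04  0.03]
pos [0.5709 0.198  0.1394] tool x yaw 0.1895 tilt [ 1.e-03  4.e-04 -1.e+00] j [-0.29  0.58 -0.16  1.73  0.12  0.83 -1.89]
```

Request:
servo_tool(deltas=[{"tx": -0.0025, "ty": 0.003, "tz": 0.005, "wx": 0, "wy": 0, "wz": 0}, {"tx": -0.0025, "ty": 0.003, "tz": 0.015, "wx": 0, "wy": 0, "wz": 0}, {"tx": -0.0025, "ty": 0.003, "tz": 0.025, "wx": 0, "wy": 0, "wz": 0}, {"tx": -0.0025, "ty": 0.003, "tz": 0.03, "wx": 0, "wy": 0, "wz": 0}, {"tx": -0.0025, "ty": 0.003, "tz": 0.03, "wx": 0, "wy": 0, "wz": 0}])

```text
clock: 8.85
eef_pos: [0.5693, 0.1964, 0.1264]
eef_rot: [0.0, 0.996, 0.095, -0.0]
force: [-1.2, -0.6, -5.8]
opening: 0.151
grip_force: 78.8
```

```bash
python3 go.py .5702 .1967 .122 .189
```

```text
t [ 0.00234 -0.00043  0.01092] w [2.0e-05 1.4e-04 9.0e-05] clock 8.85 F [-1.2  -0.56 -5.82] T [-0.03  0.02 -0.02]
pos [0.5693 0.1964 0.1264] tool x yaw 0.1896 tilt [-9.e-04 -3.e-04 -1.e+00] j [-0.29  0.6  -0.16  1.75  0.12  0.81 -1.89]
```

Request:
servo_tool(deltas=[{"tx": 0.001, "ty": 0, "tz": 0.003, "wx": 0, "wy": 0, "wz": 0}, {"tx": 0.001, "ty": 0, "tz": 0.006, "wx": 0, "wy": 0, "wz": 0}, {"tx": 0.001, "ty": 0, "tz": 0.009, "wx": 0, "wy": 0, "wz": 0}, {"tx": 0.001, "ty": 0, "tz": 0.012, "wx": 0, "wy": 0, "wz": 0}, {"tx": 0.001, "ty": 0, "tz": 0.012, "wx": 0, "wy": 0, "wz": 0}])

```text
clock: 9.35
eef_pos: [0.5699, 0.1965, 0.1219]
eef_rot: [0.0, 0.996, 0.095, -0.0]
force: [-0.5, -1.0, -6.3]
opening: 0.149
grip_force: 78.8
```

```bash
python3 go.py .5702 .1967 .122 .189
```

```text
t [ 0.00079 -0.00048 -0.00031] w [1.e-05 6.e-05 8.e-05] clock 9.35 F [-0.48 -1.03 -6.34] T [0.02 0.03 0.01]
pos [0.5699 0.1965 0.1219] tool x yaw 0.1895 tilt [-3.e-04 -1.e-04 -1.e+00] j [-0.29  0.61 -0.15  1.75  0.12  0.8  -1.89]
```

Request:
servo_tool(deltas=[{"tx": 0, "ty": 0, "tz": 0.003, "wx": 0, "wy": 0, "wz": 0}, {"tx": 0, "ty": 0, "tz": 0.006, "wx": 0, "wy": 0, "wz": 0}, {"tx": 0, "ty": 0, "tz": 0.009, "wx": 0, "wy": 0, "wz": 0}, {"tx": 0, "ty": 0, "tz": 0.009, "wx": 0, "wy": 0, "wz": 0}])

```text
clock: 9.75
eef_pos: [0.57, 0.1966, 0.1183]
eef_rot: [-0.0, 0.996, 0.095, -0.0]
force: [-0.2, -0.3, -4.8]
opening: 0.144
grip_force: 78.8
```

```bash
python3 go.py .5702 .1967 .122 .189
```

```text
t [ 0.00055 -0.00023 -0.00919] w [-1.e-05  2.e-05  1.e-04] clock 9.75 F [-0.19 -0.27 -4.82] T [ 0.    0.02 -0.01]
pos [0.57   0.1966 0.1183] tool x yaw 0.1896 tilt [-1.e-04  0.e+00 -1.e+00] j [-0.29  0.61 -0.15  1.75  0.12  0.79 -1.89]
```

The lugs are in the sockets, 5.7 mm below the rim with almost no side force. The clips come next.

Request:
servo_tool(deltas=[{"tx": 0, "ty": 0, "tz": 0.003, "wx": 0, "wy": 0, "wz": 0}, {"tx": 0, "ty": 0, "tz": 0.006, "wx": 0, "wy": 0, "wz": 0}, {"tx": 0, "ty": 0, "tz": 0.006, "wx": 0, "wy": 0, "wz": 0}])

```text
clock: 10.05
eef_pos: [0.5705, 0.1967, 0.117]
eef_rot: [-0.0, 0.996, 0.095, 0.001]
force: [-2.5, -0.7, 4.5]
opening: 0.151
grip_force: 80.3
```

```bash
python3 go.py .5702 .1967 .106 .189
```

```text
t [-7.200e-04 -3.000e-05  2.749e-02] w [-2.0e-05 -1.6e-04  7.0e-05] clock 10.05 F [-2.47 -0.74  4.51] T [-0.29  0.6   0.06]
pos [0.5705 0.1967 0.117 ] tool x yaw 0.1894 tilt [ 1.e-03  3.e-04 -1.e+00] j [-0.3   0.61 -0.15  1.75  0.12  0.79 -1.89]
```

Request:
servo_tool(deltas=[{"tx": -0.0015, "ty": 0, "tz": 0, "wx": 0, "wy": 0, "wz": 0}, {"tx": -0.0015, "ty": 0, "tz": 0.003, "wx": 0, "wy": 0, "wz": 0}, {"tx": -0.0015, "ty": 0, "tz": 0.006, "wx": 0, "wy": 0, "wz": 0}, {"tx": -0.0015, "ty": 0, "tz": 0.006, "wx": 0, "wy": 0, "wz": 0}])

```text
clock: 10.45
eef_pos: [0.5705, 0.1968, 0.1145]
eef_rot: [-0.0, 0.996, 0.095, 0.001]
force: [-0.7, 0.1, 4.2]
opening: 0.152
grip_force: 80.3
```

```bash
python3 go.py .5702 .1967 .106 .189
```

```text
t [-0.00078  0.00012  0.02123] w [-8.0e-05 -3.8e-04  6.0e-05] clock 10.45 F [-0.67  0.14  4.2 ] T [-0.08  0.23 -0.04]
pos [0.5705 0.1968 0.1145] tool x yaw 0.1894 tilt [ 0.0023  0.001  -1.    ] j [-0.3   0.62 -0.15  1.75  0.13  0.78 -1.89]
```

Request:
servo_tool(deltas=[{"tx": -0.0005, "ty": 0, "tz": 0.003, "wx": 0, "wy": -0.0003, "wz": 0}, {"tx": -0.0005, "ty": 0, "tz": 0.006, "wx": 0, "wy": -0.0003, "wz": 0}, {"tx": -0.0005, "ty": 0, "tz": 0.009, "wx": 0, "wy": -0.0003, "wz": 0}, {"tx": -0.0005, "ty": 0, "tz": 0.012, "wx": 0, "wy": -0.0003, "wz": 0}, {"tx": -0.0005, "ty": 0, "tz": 0.012, "wx": 0, "wy": -0.0003, "wz": 0}])

```text
clock: 10.95
eef_pos: [0.5693, 0.1964, 0.108]
eef_rot: [-0.0, 0.996, 0.095, -0.001]
force: [3.5, 1.8, -7.3]
opening: 0.151
grip_force: 78.4
```

```bash
python3 go.py .5702 .1967 .106 .189
```

```text
t [ 0.00233 -0.00032  0.0049 ] w [-3.0e-05  2.9e-04  1.0e-04] clock 10.95 F [ 3.45  1.81 -7.33] T [ 0.46 -1.07  0.03]
pos [0.5693 0.1964 0.108 ] tool x yaw 0.1896 tilt [-1.8e-03 -1.0e-04 -1.0e+00] j [-0.3   0.63 -0.15  1.75  0.13  0.77 -1.89]
```

The clips have snapped. Now seat it home, undoing the small side load.

Request:
servo_tool(deltas=[{"tx": 0.0015, "ty": 0, "tz": 0.001, "wx": 0, "wy": 0.0003, "wz": 0}, {"tx": 0.0015, "ty": 0, "tz": 0.003, "wx": 0, "wy": 0.0003, "wz": 0}, {"tx": 0.0015, "ty": 0, "tz": 0.005, "wx": 0, "wy": 0.0003, "wz": 0}, {"tx": 0.0015, "ty": 0, "tz": 0.005, "wx": 0, "wy": 0.0003, "wz": 0}])

```text
clock: 11.35
eef_pos: [0.5689, 0.1964, 0.1062]
eef_rot: [0.0, 0.996, 0.095, -0.001]
force: [1.2, 0.6, -8.4]
opening: 0.153
grip_force: 78.4
```

```bash
python3 go.py .5702 .1967 .106 .189
```

```text
t [ 0.00346 -0.00013  0.00062] w [1.0e-05 3.3e-04 1.1e-04] clock 11.35 F [ 1.25  0.65 -8.38] T [ 0.49 -0.06 -0.01]
pos [0.5689 0.1964 0.1062] tool x yaw 0.1897 tilt [-2.e-03 -5.e-04 -1.e+00] j [-0.3   0.63 -0.15  1.75  0.13  0.77 -1.89]
```

Request:
servo_tool(deltas=[{"tx": 0, "ty": 0, "tz": 0.0015, "wx": 0, "wy": 0.0003, "wz": 0}, {"tx": 0, "ty": 0, "tz": 0.003, "wx": 0, "wy": 0.0003, "wz": 0}, {"tx": 0, "ty": 0, "tz": 0.003, "wx": 0, "wy": 0.0003, "wz": 0}])

```text
clock: 11.65
eef_pos: [0.569, 0.1963, 0.106]
eef_rot: [0.0, 0.996, 0.095, 0.0]
force: [-5.6, -1.0, 4.1]
opening: 0.147
grip_force: 80.0
```

```bash
python3 go.py .5702 .1967 .106 .189
```

```text
t [ 0.00323 -0.00043 -0.0001 ] w [ 5.e-05 -1.e-05  1.e-04] clock 11.65 F [-5.59 -1.03  4.08] T [0.17 1.06 0.03]
pos [0.569  0.1963 0.106 ] tool x yaw 0.1896 tilt [ 1.e-04 -3.e-04 -1.e+00] j [-0.3   0.63 -0.15  1.76  0.13  0.77 -1.89]
```

Request:
servo_tool(deltas=[{"tx": -0.002, "ty": 0, "tz": 0.001, "wx": 0, "wy": 0, "wz": 0}, {"tx": -0.002, "ty": 0, "tz": 0.002, "wx": 0, "wy": 0, "wz": 0}, {"tx": -0.002, "ty": 0, "tz": 0.002, "wx": 0, "wy": 0, "wz": 0}])

```text
clock: 11.95
eef_pos: [0.569, 0.1963, 0.106]
eef_rot: [0.0, 0.996, 0.095, 0.001]
force: [-6.9, -1.4, 9.0]
opening: 0.155
grip_force: 81.1
```

```bash
python3 go.py .5702 .1967 .106 .189
```

```text
t [ 0.00309 -0.00049 -0.00011] w [ 3.e-05 -3.e-04  7.e-05] clock 11.95 F [-6.94 -1.38  8.97] T [-0.05  1.34  0.04]
pos [0.569  0.1963 0.106 ] tool x yaw 0.1894 tilt [ 1.9e-03  2.0e-04 -1.0e+00] j [-0.3   0.63 -0.15  1.76  0.13  0.76 -1.89]
```

Seated firmly: 15 N pressed with no further travel. Now relax and open.

Request:
servo_tool(deltas=[{"tx": -0.002, "ty": 0, "tz": -0.002, "wx": 0, "wy": -0.0003, "wz": 0}, {"tx": -0.002, "ty": 0, "tz": -0.002, "wx": 0, "wy": -0.0003, "wz": 0}])

```text
clock: 12.15
eef_pos: [0.5689, 0.1962, 0.106]
eef_rot: [-0.0, 0.996, 0.095, 0.001]
force: [-1.4, 0.7, -0.1]
opening: 0.151
grip_force: 79.8
```

Request:
servo_tool(deltas=[{"tx": 0, "ty": 0, "tz": 0, "wx": 0, "wy": 0, "wz": 0}, {"tx": 0, "ty": 0, "tz": 0, "wx": 0, "wy": 0, "wz": 0}, {"tx": 0, "ty": 0, "tz": 0, "wx": 0, "wy": 0, "wz": 0}, {"tx": 0, "ty": 0, "tz": 0, "wx": 0, "wy": 0, "wz": 0}, {"tx": 0, "ty": 0, "tz": 0, "wx": 0, "wy": 0, "wz": 0}, {"tx": 0, "ty": 0, "tz": 0, "wx": 0, "wy": 0, "wz": 0}], jaw=60)

```text
clock: 12.75
eef_pos: [0.5683, 0.1962, 0.1057]
eef_rot: [0.0, 0.996, 0.095, 0.0]
force: [-0.4, 0.3, 0.7]
opening: 0.704
grip_force: 0.0
```

```bash
python3 go.py .569 .1963 .2 .189
```

```text
t [ 1.6900e-03 -1.0000e-05 -2.3579e-01] w [ 0.e+00 -2.e-05  8.e-05] clock 12.75 F [-0.37  0.32  0.67] T [-0.04  0.01  0.03]
pos [0.5683 0.1962 0.1057] tool x yaw 0.1895 tilt [ 1.e-04  0.e+00 -1.e+00] j [-0.3   0.63 -0.15  1.76  0.13  0.77 -1.89]
```

Retreat upward, then back toward the robot for a clear view.

Request:
servo_tool(deltas=[{"tx": 0, "ty": 0, "tz": -0.03, "wx": 0, "wy": 0, "wz": 0}, {"tx": 0, "ty": 0, "tz": -0.1, "wx": 0, "wy": 0, "wz": 0}, {"tx": 0, "ty": 0, "tz": -0.2, "wx": 0, "wy": 0, "wz": 0}, {"tx": 0, "ty": 0, "tz": -0.3, "wx": 0, "wy": 0, "wz": 0}, {"tx": -0.05, "ty": 0.05, "tz": -0.36, "wx": 0, "wy": 0, "wz": 0}, {"tx": -0.1, "ty": 0.15, "tz": -0.4, "wx": 0, "wy": 0, "wz": 0}, {"tx": -0.15, "ty": 0.25, "tz": -0.4, "wx": 0, "wy": 0, "wz": 0}, {"tx": -0.2, "ty": 0.33, "tz": -0.4, "wx": 0, "wy": 0, "wz": 0}])

```text
clock: 13.55
eef_pos: [0.5145, 0.049, 0.2674]
eef_rot: [0.0, 0.996, 0.094, 0.001]
force: [-0.2, -0.7, -0.2]
opening: 0.7
grip_force: 0.0
```

Request:
servo_tool(deltas=[{"tx": 0, "ty": 0.1, "tz": 0, "wx": 0, "wy": 0, "wz": 0}, {"tx": 0, "ty": 0.2, "tz": 0, "wx": 0, "wy": 0, "wz": 0}, {"tx": 0, "ty": 0.3, "tz": 0, "wx": 0, "wy": 0, "wz": 0}, {"tx": 0, "ty": 0.4, "tz": 0, "wx": 0, "wy": 0, "wz": 0}, {"tx": 0, "ty": 0.4, "tz": 0, "wx": 0, "wy": 0, "wz": 0}, {"tx": 0, "ty": 0.4, "tz": 0, "wx": 0, "wy": 0, "wz": 0}])

```text
clock: 14.15
eef_pos: [0.5447, -0.1065, 0.2663]
eef_rot: [0.0, 0.996, 0.093, 0.0]
force: [-0.3, 0.3, -0.1]
opening: 0.699
grip_force: 0.0
```

Run:
```python
from fit import *
m=CARRY.copy(); m=m[:8]; m[:,2]+=.035
a=save("scene","s9"); b=save("top","t9")
for z in (.035,.041):
    mm=m.copy(); mm[:,2]+=z-.035
    print(z,proj("scene",place(mm,.569,.1963,.1895)).round(1)[[1,3,5,7]].tolist())
A=cv2.resize(a[180:310,290:410],(400,433),interpolation=2); 
for q in proj("scene",place(m,.568,.1963,.1895))[[1,3,5,7]]: cv2.circle(A,tuple(int(v) for v in (q-[290,180])*400/120),2,(255,255,0),-1)
B=cv2.resize(b[130:260,160:280],(400,433),interpolation=2)
cv2.imwrite("pics/x9.png",np.hstack([A,B])[...,::-1]); print(manip.observe()["eef_pos"],manip.observe()["force"])
```

```text
0.035 [[321.6, 208.6], [367.0, 206.3], [330.6, 263.7], [380.7, 260.9]]
0.041 [[321.8, 207.2], [367.3, 204.9], [330.8, 262.4], [381.2, 259.6]]
[ 0.54472589 -0.10429216  0.26613283] [ 0.62639676 -0.01669706 -0.04415434]
```

View pics/x9.png

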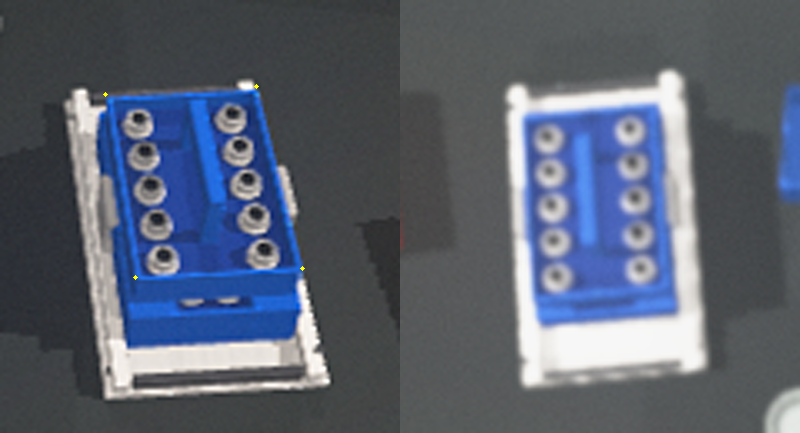

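The picture shows the tray seated level in the dock. Its wall-top corners lie on the projected home-height corners, the clips are over its sides, and the only gap is the expected one between the end bosses. Handing in.

```bash
python3 -c "
from plant import manip
print(manip.finish_job())"
```

```text
the job is handed in; nothing more can be done
None
```

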